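# Uncover the sample jars and sort them by height into their tray rows

## Task

Turn the clear cover on the round stand anticlockwise until its red lugs reach the slots, lift it off and stand it upright in the middle of the cork mat. Then move the three sample jars from the stand to the tray, each standing upright on the tray floor in the row that already holds a jar of the same height. Set things down rather than dropping them, tip no jar over, and leave the jars already in the tray and the other things on the desk where they are.

Things in the scene. Friction and masses are not known exactly. Their poses are not given: they have to be found in the camera images.
- stand: black round storage stand, 194 mm across, fixed, left or right on the desk; origin at the centre of its underside, z up. Floor 8 mm above the origin. At the rim two grey bayonet catches (curved overhangs, top at 21 mm). Two open slots face the stand's +x and -x; seen from above a red stop block lies just anticlockwise of each slot, an overhang just clockwise.
- stand_slot (a point): centre of the stand's +x slot, on the stand's floor, 80 mm from the stand's axis (the other slot is opposite); the slots are 36 degrees wide
- cover: clear bell cover, 148 mm across, 104 mm high, about 0.28 kg; origin at the centre of its lower rim, z up. Starts on the stand's floor over three jars, lugs under the overhangs with 3 mm height play, its yaw 0.7 to 1.1 rad clockwise (from above) of the stand's. Turns easily; at the stand's yaw (within 0.15 rad) it lifts straight off; stops end the turn 0.17 rad beyond. Raise 100 mm to clear the jars.
- cover_bar (a point): on the cover's axis, 120 mm above its rim, in the red bar handle on top: 74 mm long along the cover's x, 12 mm wide, from 104 to 134 mm above the rim
- cover_lug (a point): middle of the red lug on the cover's +x (its twin is on -x, both in line with the bar), at the lower rim: 23 mm wide, 5 mm thick, reaching 84 mm from the axis
- mat: square cork mat, 190 x 190 x 4 mm, fixed, near the middle; origin at the centre of its underside, top 4 mm above. The cover is to stand here.
- tray: wooden three-row tray, 180 mm (x) by 192 mm (y), fixed, across the mat from the stand; origin at the centre of its underside, z up. Floor at 5 mm, fences 6 mm wide up to 15 mm. Rows run along its x, centre lines at y = -62, 0, +62 mm, each 56 mm wide, 168 mm long. One jar already stands in each row about 50 mm to the +x side; the -x rest is free.
- jar_short: the short one of three look-alike cream sample jars with white caps that begin under the cover: 60 mm high, 32 mm across, the cap (top 18 mm) 34 mm across, about 64 g (varies). Origin at the centre of its underside, z up. The three jars stand upright about 44 mm from the stand's centre and 120 degrees apart, which one is where varies.
- jar_medium: the medium one of three look-alike cream sample jars with white caps that begin under the cover: 76 mm high, 32 mm across, the cap (top 18 mm) 34 mm across, about 70 g (varies). Origin at the centre of its underside, z up. The three jars stand upright about 44 mm from the stand's centre and 120 degrees apart, which one is where varies.
- jar_tall: the tall one of three look-alike cream sample jars with white caps that begin under the cover: 92 mm high, 32 mm across, the cap (top 18 mm) 34 mm across, about 76 g (varies). Origin at the centre of its underside, z up. The three jars stand upright about 44 mm from the stand's centre and 120 degrees apart, which one is where varies.
- first_short: the short jar already standing in a tray row, 60 mm high, otherwise the same as the sample jars; its row is the short row (which row varies). Origin at the centre of its underside. Leave it alone.
- first_medium: the medium jar already standing in a tray row, 76 mm high, otherwise the same as the sample jars; its row is the medium row (which row varies). Origin at the centre of its underside. Leave it alone.
- first_tall: the tall jar already standing in a tray row, 92 mm high, otherwise the same as the sample jars; its row is the tall row (which row varies). Origin at the centre of its underside. Leave it alone.
- dish: bystander: closed round glass dish, 93 mm across, 18 mm high; origin at the centre of its underside
- drop_bottle: bystander: small amber bottle, 40 mm across, 85 mm high; origin at the centre of its underside
- blue_cap: bystander: loose blue screw cap, 48 mm across, 16 mm high; origin at the centre of its underside
There are look-alikes about, which are no part of the job. Of the things like the cover, leave any that is pink; of the rest the smaller one is meant.

How it is judged (in metres and radians):
On the way, in this order (a step that is already met when the one before it is completed fails the run):
1. the cover is lifted clear of the stand (z of cover in the frame of stand above 0.06 m), for 0.1 s.
2. the cover stands upright on the cork mat, within 50 mm of its centre, released (horizontal distance between cover and mat below 0.05 m and z of cover in the frame of mat below 0.009 m and angle between cover's own z axis and vertical below 0.08 rad and linear speed of cover below 0.02 m/s and contact force between the fingers and cover below 0.2 N), for 0.2 s.
At the end, for the whole second after the job is handed in: Cover upright on the mat (within 50 mm of its centre, tilt under 0.08 rad); each sample jar upright (tilt under 0.08 rad) and at rest on the tray floor, in the row whose first jar has its height (within 20 mm of the row's centre line, inside the tray's ends); all released (all of step 2 and ((y of jar_short in the frame of tray between -0.082 and -0.042 m and y of first_short in the frame of tray between -0.082 and -0.042 m) or (y of jar_short in the frame of tray between -0.02 and 0.02 m and y of first_short in the frame of tray between -0.02 and 0.02 m) or (y of jar_short in the frame of tray between 0.042 and 0.082 m and y of first_short in the frame of tray between 0.042 and 0.082 m)) and x of jar_short in the frame of tray between -0.085 and 0.085 m and z of jar_short in the frame of tray between 0.002 and 0.009 m and angle between each of jar_short, jar_medium, jar_tall's own z axis and vertical below 0.08 rad and linear speed of each of jar_short, jar_medium, jar_tall below 0.02 m/s and ((y of jar_medium in the frame of tray between -0.082 and -0.042 m and y of first_medium in the frame of tray between -0.082 and -0.042 m) or (y of jar_medium in the frame of tray between -0.02 and 0.02 m and y of first_medium in the frame of tray between -0.02 and 0.02 m) or (y of jar_medium in the frame of tray between 0.042 and 0.082 m and y of first_medium in the frame of tray between 0.042 and 0.082 m)) and x of jar_medium in the frame of tray between -0.085 and 0.085 m and z of jar_medium in the frame of tray between 0.002 and 0.009 m and ((y of jar_tall in the frame of tray between -0.082 and -0.042 m and y of first_tall in the frame of tray between -0.082 and -0.042 m) or (y of jar_tall in the frame of tray between -0.02 and 0.02 m and y of first_tall in the frame of tray between -0.02 and 0.02 m) or (y of jar_tall in the frame of tray between 0.042 and 0.082 m and y of first_tall in the frame of tray between 0.042 and 0.082 m)) and x of jar_tall in the frame of tray between -0.085 and 0.085 m and z of jar_tall in the frame of tray between 0.002 and 0.009 m); the robot touches nothing.
It fails at once if a jar is tipped over (angle between any of jar_short, jar_medium, jar_tall's own z axis and vertical above 0.7 rad).
It fails at once if a jar or the cover is dropped (it falls freely, faster than 0.6 m/s) ((contact force between jar_short and anything else below 0.02 N and linear speed of jar_short above 0.6 m/s) or (contact force between jar_medium and anything else below 0.02 N and linear speed of jar_medium above 0.6 m/s) or (contact force between jar_tall and anything else below 0.02 N and linear speed of jar_tall above 0.6 m/s) or (contact force between cover and anything else below 0.02 N and linear speed of cover above 0.6 m/s)).
It fails at once if a jar that already stood in the tray is shifted more than 20 mm or tipped (distance of any of first_short, first_medium, first_tall from where it was at the start of the episode above 0.02 m or angle between any of first_short, first_medium, first_tall's own z axis and vertical above 0.4 rad).
It fails at once if the dish, the bottle or the blue cap is shifted more than 20 mm (distance of any of dish, drop_bottle, blue_cap from where it was at the start of the episode above 0.02 m).
It also fails if it takes over 72 s, if anything falls off the work surface, if the arm or the gripper's body presses on something with over 40 N, if the wrist force passes 120 N, or if a joint passes its speed limit or range.

## Robot

A 6-joint arm with a two-finger parallel gripper is mounted at the origin on the work surface. World frame = base frame: x ahead of the robot, y to its left, z up, the work surface at z = 0. Lengths are in mm, angles in rad, forces in N, time in s.
With the tool pointing down it reaches from about 350 to 975 mm from the base axis. Payload 17.4 kg.
Tool frame: the origin (TCP) lies at the very end of the fingers, on their centre line; the grasp point (between the pads) lies 19 mm behind it; z points along the fingers, y is the line along which they close (so a half turn about z gives the same grasp; the last joint's range is limited). The gripper opens to 85 mm and grips with 20 to 120 N. Pads are 22 mm wide; open, the fingers measure 114 mm over their backs; the gripper's body (76 mm by 85 mm) begins 54 mm behind the grasp point. The pads swing forward as they close: fully open they stand 13 mm farther back than shut.
Start: joints at [-1.257, 0.116, 1.442, -0, 1.584, -0.038], TCP at [232.588, -633.668, 231.303] pointing down, gripper open.
Joint ranges: [-2.83, 2.83], [-0.83, 2.19], [0.07, 2.5], [-1.14, 4.28], [0.01, 3], [-2.97, 2.97]. Speed limits (rad/s): [1.89, 1.89, 2.22, 3.14, 3.14, 3.14].

## Interface

Orientations are given as a rotation vector (axis times angle).
In Python, from cell import observe, optics, close_job gives the robot as it stands. The module is installed in compiled form; this text tells all that it offers.
- The arm moves only by the tool step_arm, never from a script. Its argument "deltas" is a list of rows, each a list of 4 numbers: the shift along the world's x, y, z in cm, then the turn about the world's z in rad. A call has 1 to 10 rows; each row is the pose to reach, as a shift and turn from the pose commanded when the call began; what a row does not reach only later rows make up. A row lasts 1/12 s, in which the tool goes at most 41.7 mm and 7.16 degrees, less where a joint would pass 70% of its speed; a pose out of reach is approached as far as the arm can. A call with a gripper value outside its range is refused whole. "claw" is the opening, from 0 (shut) to 1 (fully open), set as the call begins (left out, the last holds). The fingers move at their own pace and stop on an object; "squeeze" is the grip in N (left out, the last holds). Time passes only in rows, so rows that repeat a pose let the fingers close. It gives the time, the measured TCP pose, the force, the opening and the grip force at its end, in the units of the state.
- observe(): the state, without advancing time (a new reading comes with each control period).
- optics.read_camera(name): name is "scene" or "top" or "wrist"; returns a dict with "color" (384x512x3 uint8, red, green, blue), "fx", "fy", "cx", "cy" (pixels), "k1" (the pictures are not rectified: a ray, as slopes to the right and down, at radius r is drawn at 1 + k1 r^2 times it, then the intrinsics apply), "eye" and "attitude" of the camera in the world. Camera axes: x right, y up, looking along -z (the intrinsics and any distortion apply to the point x, -y, -z); pixel columns grow to the right and rows downward; lengths in mm; the calibration is good to about 2 mm. A picture is of the moment at which its call begins. There is no depth.
- close_job(): hands the job in; it is judged then, once.
The state is a dict: "clock": time; "q": joint angles; "dq": joint speeds; "joint_efforts": joint torques, N m; "tcp_pos": TCP position; "tcp_rot": TCP orientation; "force": force on the tool from outside, world axes, zero at the start; "ft_torque": the same for the moment, N m; "width": finger opening in mm; "gripper_force": force on a finger pad.
Only numpy, scipy, OpenCV 4.12 (cv2) and the standard library are available. Lean on these libraries where they do the work, as an engineer would, in place of code of your own. Each camera call takes 0.05 s, during which the arm holds its last target. There are 200 camera calls.

## Working session

There is one attempt and no reset: what is moved stays moved. The work goes in short steps, Python scripts to look and compute and a tool call to move; the robot and the scene stay as the last step left them, time stands still between calls to the robot, and variables do not carry over. Pictures are saved under pics/ and viewed, at most 10 in all, crops included, and the job is handed in when it is done.

Besides the shell and the picture viewer there is one more tool, called as name([rows], argument=value, ...), one row to a line, values as JSON. step_arm: Moves the arm, as the interface text tells. Its arguments: {"type":"object","properties":{"deltas":{"type":"array"},"claw":{"type":"number"},"squeeze":{"type":"number"}},"required":["deltas"]}

```bash
mkdir -p pics
cat > h.py <<'E'
import numpy as np, cv2
from scipy.spatial.transform import Rotation as R
from cell import observe, optics, close_job
def att(c):
    a=np.array(c["attitude"],float)
    return a if a.shape==(3,3) else R.from_rotvec(a).as_matrix()
def ray(c,u,v):
    x=(u-c["cx"])/c["fx"]; y=(v-c["cy"])/c["fy"]
    rd=np.hypot(x,y); r=rd
    for _ in range(20): r=rd/(1+c["k1"]*r*r)
    s=r/rd if rd>0 else 1
    d=att(c)@np.array([x*s,-y*s,-1.]); return np.array(c["eye"],float),d
def onz(c,u,v,z):
    e,d=ray(c,u,v); return e+d*(z-e[2])/d[2]
def proj(c,p):
    q=att(c).T@(np.array(p,float)-np.array(c["eye"])); x=q[0]/-q[2]; y=-q[1]/-q[2]
    k=1+c["k1"]*(x*x+y*y); return c["fx"]*x*k+c["cx"], c["fy"]*y*k+c["cy"]
def save(c,n,crop=None,s=1):
    im=c["color"][:,:,::-1]
    if crop: a,b,d,e=crop; im=im[b:e,a:d]
    cv2.imwrite("pics/"+n,cv2.resize(im,None,fx=s,fy=s,interpolation=cv2.INTER_CUBIC))
E
python3 - <<'E'
from h import *
import pickle
D={}
for n in ("top","scene"):
    c=optics.read_camera(n); D[n]=c; save(c,n+"1.png",s=1.5)
    print(n,{k:np.round(v,3).tolist() for k,v in c.items() if k!="color"})
pickle.dump(D,open("d1.pkl","wb"))
E
```

```text
top {'fx': 409.785, 'fy': 409.785, 'cx': 258.331, 'cy': 188.906, 'k1': -0.006, 'eye': [409.393, 105.534, 1406.553], 'attitude': [0.059, -0.044, -1.58]}
scene {'fx': 385.615, 'fy': 385.615, 'cx': 253.949, 'cy': 192.685, 'k1': -0.013, 'eye': [1069.37, -582.294, 914.26], 'attitude': [0.786, 0.285, 0.614]}
```

View pics/top1.png

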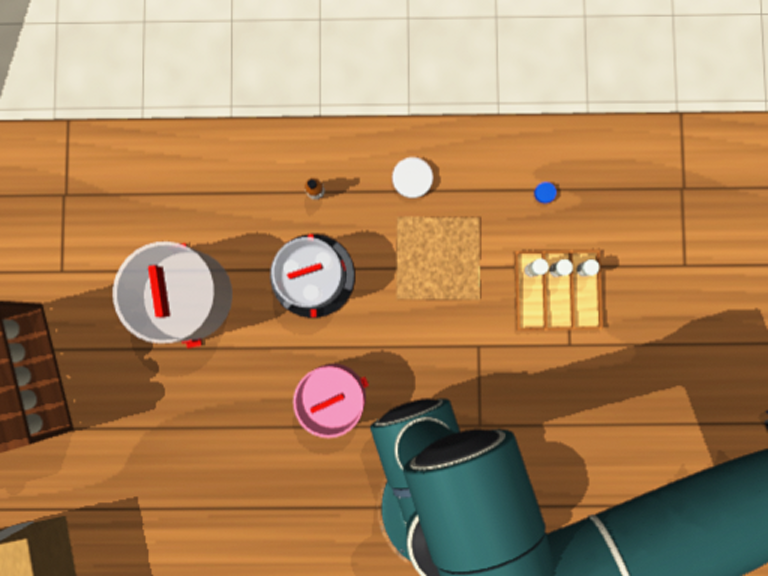

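View pics/scene1.png

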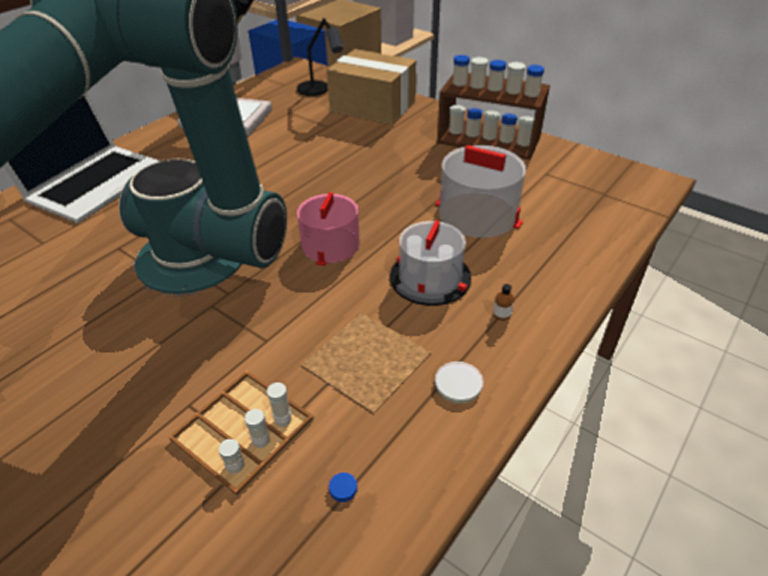

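Run:
```python
from h import *
import pickle
D=pickle.load(open("d1.pkl","rb")); c=D["top"]
im=c["color"]; hsv=cv2.cvtColor(im,cv2.COLOR_RGB2HSV)
def comps(m,mina=4):
    n,l,s,ce=cv2.connectedComponentsWithStats(m.astype(np.uint8)); return [(s[i,4],ce[i],l==i) for i in range(1,n) if s[i,4]>=mina]
red=((hsv[...,0]<6)|(hsv[...,0]>174))&(hsv[...,1]>190)&(hsv[...,2]>90)
for a,ce,m in comps(red):
    r=cv2.minAreaRect(np.argwhere(m)[:,::-1].astype(np.float32))
    print("red",a,ce.round(1),[np.round(q,1) for q in r],"z142",onz(c,*ce,142)[:2].round(),"z20",onz(c,*ce,20)[:2].round())
blk=(hsv[...,2]<60); blk[:140]=0;blk[230:]=0;blk[:,:170]=0;blk[:,250:]=0
p=np.argwhere(blk)[:,::-1]; print("blk",(p.min(0)+p.max(0))/2,p.min(0),p.max(0))
# mat
mm=(hsv[...,0]>8)&(hsv[...,0]<25)&(np.arange(512)[None]>255)&(np.arange(512)[None]<330)
# stand via bounding; mat corners from view (x1.5)
for n,q in dict(mat=[(397,217),(480,217),(480,299),(397,299)],tray=[(517,251),(603,251),(604,329),(517,331)]).items():
    P=np.array([onz(c,a/1.5,b/1.5,4 if n=="mat" else 15)[:2] for a,b in q]); print(n,P.round().tolist(),P.mean(0).round(1))
s=D["scene"]
for u,v in [(277,390),(256,415),(232,445)]: print("caps scene z92/76/60",[onz(s,u/1.5,v/1.5,z)[:2].round().tolist() for z in (92,76,60)])
for u,v in [(540,267),(564,268),(590,267)]: print("caps top",[onz(c,u/1.5,v/1.5,z)[:2].round().tolist() for z in (92,76,60)])
for u,v in [(412,177),(315,187),(545,192)]:print("byst",onz(c,u/1.5,v/1.5,18)[:2].round())
save(c,"crop1.png",(165,145,250,225),7)
```

```text
red 7 [206.7 156.6] [array([206.5, 156.5]), array([1., 3.]), np.float64(90.0)] z142 [595. 277.] z20 [613. 293.]
red 4 [228.5 176.5] [array([228.5, 176.5]), array([3.1, 0.4]), np.float64(63.4)] z142 [532. 209.] z20 [544. 219.]
red 183 [103.6 193.5] [array([103.6, 193.6]), array([33.8,  5.3]), np.float64(81.3)] z142 [483. 597.] z20 [490. 645.]
red 68 [202.8 180.4] [array([202.7, 180.5]), array([ 3. , 22.4]), np.float64(72.6)] z142 [521. 289.] z20 [531. 307.]
red 24 [208.5 208.5] [array([208.5, 208.5]), array([5., 3.]), np.float64(90.0)] z142 [433. 271.] z20 [436. 287.]
red 46 [128.  228.6] [array([127.2, 228.9]), array([ 4.3, 12.2]), np.float64(82.9)] z142 [374. 520.] z20 [370. 560.]
red 24 [242.4 254.2] [array([242.4, 254.3]), array([6.3, 3.1]), np.float64(63.4)] z142 [292. 168.] z20 [281. 174.]
red 78 [217.5 268.5] [array([217.7, 268.4]), array([ 3.3, 23.3]), np.float64(65.6)] z142 [250. 244.] z20 [235. 257.]
blk [214.5 183.5] [193 156] [236 211]
mat [[654.0, 95.0], [652.0, -96.0], [464.0, -93.0], [466.0, 97.0]] [559.    0.7]
tray [[572.0, -177.0], [569.0, -372.0], [393.0, -369.0], [390.0, -173.0]] [ 481.  -272.7]
caps scene z92/76/60 [[530.0, -208.0], [520.0, -200.0], [510.0, -193.0]]
caps scene z92/76/60 [[540.0, -267.0], [529.0, -261.0], [519.0, -255.0]]
caps scene z92/76/60 [[551.0, -331.0], [541.0, -326.0], [531.0, -321.0]]
caps top [[528.0, -210.0], [529.0, -214.0], [530.0, -218.0]]
caps top [[525.0, -261.0], [526.0, -266.0], [528.0, -270.0]]
caps top [[526.0, -317.0], [528.0, -322.0], [529.0, -327.0]]
byst [744.  59.]
byst [723. 282.]
byst [ 706. -243.]
```

View pics/crop1.png

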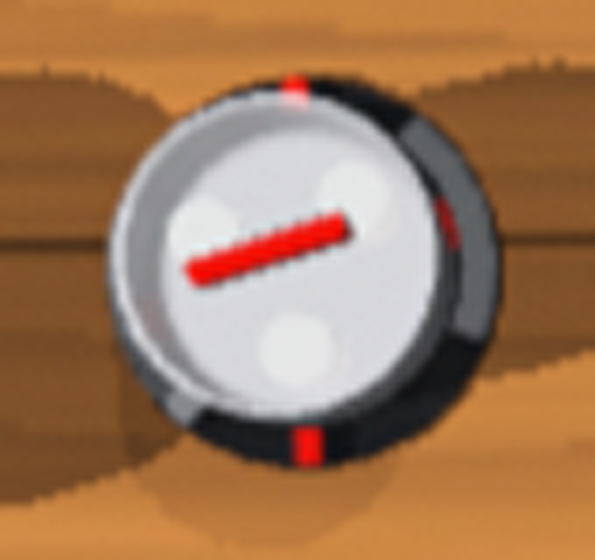

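Run:
```python
from h import *
o=observe(); M=R.from_rotvec(o["tcp_rot"]).as_matrix(); print(M.round(3), o["clock"],o["width"],o["tcp_pos"])
print("yaw y",np.arctan2(M[1,1],M[0,1]))
```

```text
[[ 0.939  0.345 -0.   ]
 [ 0.345 -0.939  0.001]
 [ 0.    -0.001 -1.   ]] 0.1 85.59986219570497 [ 232.52214071 -633.50910631  230.62351116]
yaw y -1.2190252598717044
```

step_arm([
  [1.1,3.4,0,0.06],
  [2.2,6.9,0,0.11],
  [3.3,10.3,0,0.17],
  [4.3,13.7,0,0.22],
  [5.4,17.1,0,0.28],
  [6.4,20.5,0,0.34],
  [7.5,24,0,0.39],
  [8.6,27.4,0,0.45],
  [9.6,30.8,0,0.5],
])

```text
clock: 0.85
tcp_pos: [328.6, -323.9, 231.0]
tcp_rot: [-2.859, -1.302, -0.0]
force: [0.7, -0.2, -0.4]
width: 85.4
gripper_force: 0.0
```

step_arm([
  [1.1,3.4,0,0.06],
  [2.2,6.9,0,0.11],
  [3.3,10.3,0,0.17],
  [4.3,13.7,0,0.22],
  [5.4,17.1,0,0.28],
  [6.4,20.5,0,0.34],
  [7.5,24,0,0.39],
  [8.6,27.4,0,0.45],
  [9.6,30.8,0,0.5],
])

```text
clock: 1.6
tcp_pos: [424.6, -15.8, 231.3]
tcp_rot: [2.448, 1.969, 0.0]
force: [0.1, -0.7, -0.3]
width: 85.5
gripper_force: 0.0
```

step_arm([
  [1.1,3.4,0,0.06],
  [2.2,6.9,0,0.11],
  [3.3,10.3,0,0.17],
  [4.3,13.7,0,0.22],
  [5.4,17.1,0,0.28],
  [6.4,20.5,0,0.34],
  [7.5,24,0,0.39],
  [8.6,27.4,0,0.45],
  [9.6,30.8,0,0.51],
  [9.6,30.8,0,0.51],
], claw=0.5)

```text
clock: 2.43
tcp_pos: [521.0, 294.8, 229.8]
tcp_rot: [-1.866, -2.525, 0.001]
force: [0.9, -0.0, -0.6]
width: 42.7
gripper_force: 0.0
```

Run:
```python
from h import *
o=observe(); print(o["clock"],o["tcp_pos"],o["width"],o["q"])
c=optics.read_camera("wrist"); save(c,"w1.png",s=1.2); print(c["eye"],c["fx"],att(c).round(2).tolist())
hsv=cv2.cvtColor(c["color"],cv2.COLOR_RGB2HSV)
red=((hsv[...,0]<6)|(hsv[...,0]>174))&(hsv[...,1]>170)&(hsv[...,2]>80)
n,l,s,ce=cv2.connectedComponentsWithStats(red.astype(np.uint8))
for i in range(1,n):
    if s[i,4]<30: continue
    b=cv2.boxPoints(cv2.minAreaRect(np.argwhere(l==i)[:,::-1].astype(np.float32)))
    P=np.array([onz(c,*p,142)[:2] for p in b]); e=P[1]-P[0] if np.linalg.norm(P[1]-P[0])>np.linalg.norm(P[2]-P[1]) else P[2]-P[1]
    print(s[i,4],ce[i].round(),"z142",P.mean(0).round(1),np.linalg.norm(P[1]-P[0]).round(1),np.linalg.norm(P[2]-P[1]).round(1),"ang",np.arctan2(e[1],e[0]).round(3),"z20",onz(c,*ce[i],20)[:2].round(1))
```

```text
2.4333 [521.01799178 294.77469972 229.8154164 ] 42.70927808227619 [ 4.71759290e-01 -4.85977315e-02  1.61269426e+00  1.02777146e-03
  1.57898388e+00  1.73959239e-01]
[498.06703136 370.14539238 372.58499681] 306.990850504424 [[0.96, -0.28, -0.09], [0.29, 0.91, 0.29], [-0.0, -0.31, 0.95]]
97 [ 6. 66.] z142 [325.6 338.2] 5.4 9.4 ang 0.284 z20 [233.8 321. ]
55 [251. 103.] z142 [499.  363.6] 13.7 2.1 ang 0.297 z20 [499.3 360.2]
57 [177. 149.] z142 [454.2 315.5] 9.4 3.6 ang 1.344 z20 [431.4 287. ]
1185 [252. 199.] z142 [521.  291.3] 9.9 76.0 ang -1.268 z20 [532.6 253.2]
78 [ 48. 199.] z142 [363.5 244.3] 15.6 5.3 ang 0.734 z20 [293.5 179.9]
```

View pics/w1.png

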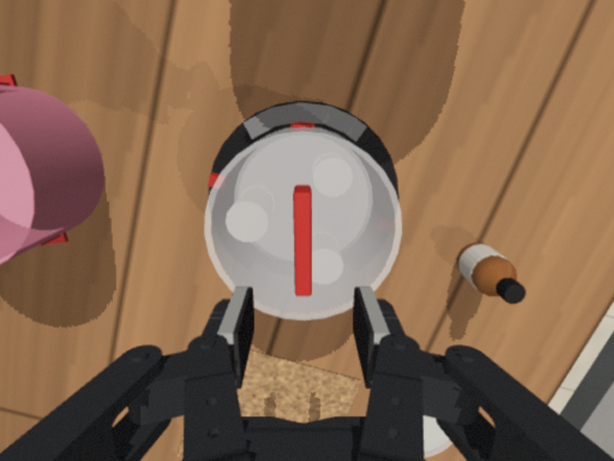

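step_arm([
  [0,-0.3,-3,0],
  [0,-0.3,-6,0],
  [0,-0.3,-9,0],
  [0,-0.3,-11.3,0],
  [0,-0.3,-11.3,0],
])

```text
clock: 2.9
tcp_pos: [518.6, 285.5, 113.2]
tcp_rot: [-1.876, -2.516, 0.01]
force: [-0.3, -1.1, -0.5]
width: 42.5
gripper_force: 0.0
```

step_arm([
  [0,0,0,0],
  [0,0,0,0],
  [0,0,0,0],
  [0,0,0,0],
  [0,0,0,0],
  [0,0,0,0],
], claw=0, squeeze=60)

```text
clock: 3.4
tcp_pos: [521.6, 287.6, 120.4]
tcp_rot: [1.875, 2.518, 0.005]
force: [3.9, -0.7, 6.7]
width: 10.5
gripper_force: 64.8
```

step_arm([
  [0,0,0,0.08],
  [0,0,0,0.16],
  [0,0,0,0.24],
  [0,0,0,0.32],
  [0,0,0,0.4],
  [0,0,0,0.48],
])

```text
clock: 3.9
tcp_pos: [521.2, 287.7, 120.3]
tcp_rot: [1.217, 2.894, 0.003]
force: [-0.5, -0.1, 8.5]
width: 10.8
gripper_force: 65.0
```

step_arm([
  [0,0,0,0.08],
  [0,0,0,0.16],
  [0,0,0,0.24],
  [0,0,0,0.32],
  [0,0,0,0.4],
  [0,0,0,0.44],
  [0,0,0,0.44],
  [0,0,0,0.44],
])

```text
clock: 4.57
tcp_pos: [521.2, 287.7, 120.2]
tcp_rot: [0.561, 3.089, 0.002]
force: [0.3, 0.4, 8.2]
width: 10.2
gripper_force: 64.9
```

Run:
```python
from h import *
o=observe(); M=R.from_rotvec(o["tcp_rot"]).as_matrix(); print(o["clock"],o["tcp_pos"],o["force"],o["ft_torque"],"yaw",np.arctan2(M[1,1],M[0,1]))
c=optics.read_camera("wrist"); save(c,"w2.png",s=1.2)
```

```text
4.5667 [521.18953803 287.67613733 120.2226193 ] [0.25567686 0.37451702 8.20621787] [-0.14799036  0.18301167 -0.00435928] yaw 1.211287232314422
```

View pics/w2.png

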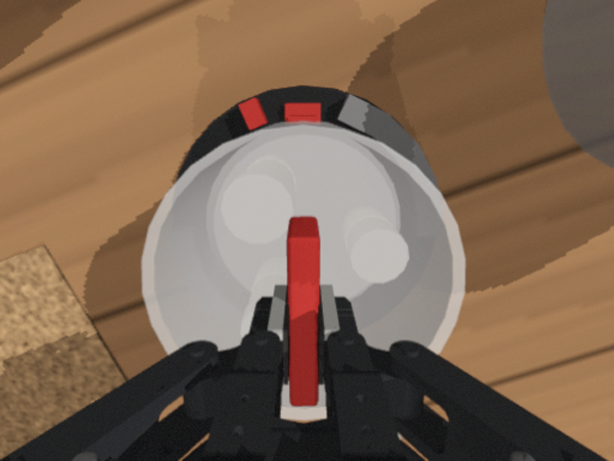

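step_arm([
  [0,0,0.5,0],
  [0,0,1.2,0],
  [0,0,2.2,0],
])

```text
clock: 4.87
tcp_pos: [520.2, 287.2, 140.4]
tcp_rot: [-0.562, -3.09, 0.001]
force: [-0.1, -0.3, -3.1]
width: 10.8
gripper_force: 63.2
```

Force about the cover's weight: it is free.

step_arm([
  [0,0,2,0],
  [0,0,4.5,0],
  [0,0,7,0],
  [0,0,9.5,0],
  [0,0,10.5,0],
  [0,0,10.5,0],
])

```text
clock: 5.37
tcp_pos: [521.2, 287.7, 248.5]
tcp_rot: [0.562, 3.088, 0.004]
force: [-0.0, -0.1, -3.3]
width: 11.0
gripper_force: 63.4
```

step_arm([
  [0.3,-2,0,0],
  [0.7,-5,0,0],
  [1.1,-8.5,0,0],
  [1.6,-12,0,0],
  [2.1,-15.5,0,0],
  [2.6,-19,0,0],
  [3,-22.5,0,0],
  [3.4,-25.5,0,0],
  [3.7,-27.7,0,0],
  [3.8,-28.6,0,0],
])

```text
clock: 6.2
tcp_pos: [558.3, -1.4, 243.5]
tcp_rot: [-0.565, -3.088, 0.001]
force: [-0.4, 0.7, -3.9]
width: 10.8
gripper_force: 63.3
```

step_arm([
  [0,0,-1.5,0],
  [0,0,-4,0],
  [0,0,-6.5,0],
  [0,0,-9,0],
  [0,0,-10.5,0],
  [0,0,-11.2,0],
  [0,0,-11.7,0],
  [0,0,-11.7,0],
])

```text
clock: 6.87
tcp_pos: [558.2, 2.0, 127.2]
tcp_rot: [-0.561, -3.09, 0.0]
force: [-0.2, -1.0, -2.5]
width: 10.7
gripper_force: 63.1
```

step_arm([
  [0,0,-0.4,0],
  [0,0,-0.7,0],
  [0,0,-0.7,0],
  [0,0,-0.7,0],
])

```text
clock: 7.2
tcp_pos: [558.7, 1.3, 121.6]
tcp_rot: [0.562, 3.09, 0.0]
force: [0.9, -0.1, -3.9]
width: 10.5
gripper_force: 63.3
```

step_arm([
  [0,0,-0.2,0],
  [0,0,-0.3,0],
  [0,0,-0.3,0],
  [0,0,-0.3,0],
])

```text
clock: 7.53
tcp_pos: [558.6, 1.3, 118.3]
tcp_rot: [-0.562, -3.091, 0.0]
force: [-0.1, 0.8, -3.6]
width: 10.8
gripper_force: 63.3
```

step_arm([
  [0,0,-0.1,0],
  [0,0,-0.2,0],
  [0,0,-0.2,0],
  [0,0,-0.2,0],
])

```text
clock: 7.87
tcp_pos: [558.6, 1.4, 116.4]
tcp_rot: [0.562, 3.091, 0.0]
force: [0.7, 0.6, -2.3]
width: 10.4
gripper_force: 63.4
```

step_arm([
  [0,0,-0.1,0],
  [0,0,-0.1,0],
  [0,0,-0.1,0],
])

```text
clock: 8.12
tcp_pos: [558.8, 1.5, 116.2]
tcp_rot: [0.562, 3.09, 0.001]
force: [-2.3, 1.9, 6.3]
width: 10.8
gripper_force: 64.6
```

step_arm([
  [0,0,0,0],
  [0,0,0,0],
  [0,0,0,0],
  [0,0,0,0],
  [0,0,0.5,0],
  [0,0,2,0],
  [0,0,4,0],
  [0,0,7,0],
  [0,0,10,0],
  [0,0,13,0],
], claw=0.6)

```text
clock: 8.95
tcp_pos: [558.3, 1.4, 247.0]
tcp_rot: [-0.562, -3.091, 0.0]
force: [0.1, 0.3, 0.1]
width: 50.9
gripper_force: 0.0
```

step_arm([
  [-0.4,2.9,0,-0.12],
  [-0.8,5.8,0,-0.24],
  [-1.1,8.7,0,-0.36],
  [-1.5,11.6,0,-0.48],
  [-1.9,14.4,0,-0.6],
  [-2.3,17.3,0,-0.72],
  [-2.7,20.2,0,-0.84],
  [-3.1,23,0,-0.96],
  [-3.5,26,0,-1.08],
  [-3.8,28.6,0,-1.2],
])

```text
clock: 9.78
tcp_pos: [520.1, 289.0, 245.7]
tcp_rot: [2.215, 2.227, 0.001]
force: [0.3, -0.1, 0.0]
width: 51.5
gripper_force: 0.0
```

step_arm([
  [0,0,0,0],
  [0,0,0,0],
])

```text
clock: 9.95
tcp_pos: [520.3, 288.3, 245.4]
tcp_rot: [-2.206, -2.236, 0.001]
force: [-0.0, -0.6, -0.5]
width: 51.4
gripper_force: 0.0
```

Run:
```python
from h import *
import pickle
o=observe(); M=R.from_rotvec(o["tcp_rot"]).as_matrix(); print(o["clock"],o["tcp_pos"],o["width"],"yaw",np.arctan2(M[1,1],M[0,1]))
c=optics.read_camera("wrist"); t=optics.read_camera("top"); pickle.dump((c,t),open("d2.pkl","wb"))
a=cv2.resize(c["color"][:,:,::-1],None,fx=.95,fy=.95); b=cv2.resize(t["color"][130:240,170:430,::-1],(486,206))
cv2.imwrite("pics/m3.png",np.vstack([cv2.resize(a,(486,365)),b]))
```

```text
9.95 [520.2660093  288.31849263 245.3704259 ] 51.42132489479662 yaw 0.013610648002792033
```

View pics/m3.png

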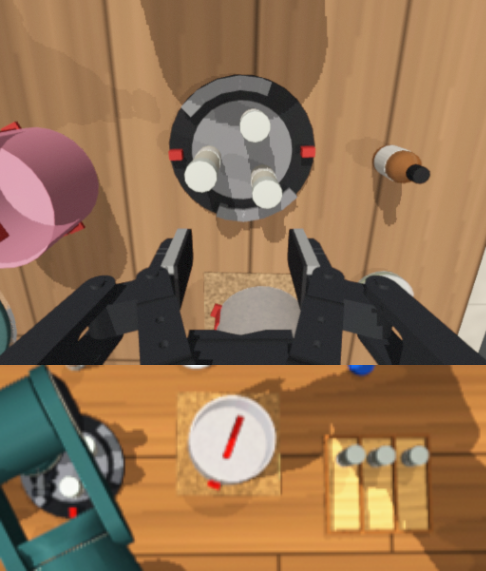

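```bash
cat >> h.py <<'E'
def caps(c,roi,thr):
    x0,y0,x1,y1=roi; im=c["color"][y0:y1,x0:x1]; h=cv2.cvtColor(im,cv2.COLOR_RGB2HSV)
    m=((h[...,2]>thr)&(h[...,1]<40)).astype(np.uint8)
    m=cv2.morphologyEx(m,cv2.MORPH_OPEN,np.ones((3,3)))
    out=[]
    for k in cv2.findContours(m,cv2.RETR_EXTERNAL,cv2.CHAIN_APPROX_NONE)[0]:
        if cv2.contourArea(k)>60:
            (u,v),(a,b),th=cv2.fitEllipse(k); out.append((u+x0,v+y0,a,b))
    return out
E
python3 - <<'E'
from h import *
import pickle
c,t=pickle.load(open("d2.pkl","rb"))
hsv=cv2.cvtColor(c["color"],cv2.COLOR_RGB2HSV)
red=((hsv[...,0]<6)|(hsv[...,0]>174))&(hsv[...,1]>170)&(hsv[...,2]>80); red[:,:165]=0; red[:,345:]=0; red[200:]=0
n,l,s,ce=cv2.connectedComponentsWithStats(red.astype(np.uint8))
S=[onz(c,*ce[i],18)[:2] for i in range(1,n) if s[i,4]>30]; print("stops",np.round(S,1).tolist()); C=np.mean(S,0); print("C",C)
for thr in (200,215):
  for u,v,a,b in caps(c,(180,90,330,240),thr):
    print(thr,round(u),round(v),round(a),round(b))
    for z in (68,84,100):
        p=onz(c,u,v,z)[:2]; d=p-C; dep=abs((att(c).T@(np.r_[p,z]-c["eye"]))[2])
        print("   z",z,p.round(1),"r",np.hypot(*d).round(1),"ang",np.degrees(np.arctan2(d[1],d[0])).round(),"diam",(b*dep/c["fx"]).round(1))
E
```

```text
stops [[607.1, 291.9], [437.2, 285.7]]
C [522.11154645 288.77247489]
200 281 204 28 30
   z 68 [552.  251.4] r 47.9 ang -51.0 diam 33.2
   z 84 [550.4 257.2] r 42.4 ang -48.0 diam 31.5
   z 100 [548.7 262.9] r 37.1 ang -44.0 diam 29.9
200 211 185 30 33
   z 68 [475.  272.1] r 50.0 ang -161.0 diam 35.3
   z 84 [477.2 276.9] r 46.5 ang -165.0 diam 33.6
   z 100 [479.4 281.6] r 43.3 ang -171.0 diam 31.8
200 268 133 30 31
   z 68 [535.6 329.3] r 42.7 ang 72.0 diam 32.2
   z 84 [534.8 331.2] r 44.3 ang 73.0 diam 30.6
   z 100 [534.  333.1] r 45.9 ang 75.0 diam 28.9
215 281 204 27 29
   z 68 [552.  251.4] r 47.8 ang -51.0 diam 32.4
   z 84 [550.3 257.2] r 42.3 ang -48.0 diam 30.8
   z 100 [548.7 263. ] r 37.0 ang -44.0 diam 29.2
215 211 185 30 32
   z 68 [474.8 272. ] r 50.1 ang -160.0 diam 34.4
   z 84 [477.1 276.8] r 46.6 ang -165.0 diam 32.7
   z 100 [479.3 281.5] r 43.4 ang -170.0 diam 31.0
215 268 133 30 30
   z 68 [535.6 329.3] r 42.7 ang 72.0 diam 31.2
   z 84 [534.8 331.2] r 44.3 ang 73.0 diam 29.6
   z 100 [534.  333.1] r 45.9 ang 75.0 diam 28.0
```

step_arm([
  [-1.5,-0.3,-3,0],
  [-3,-0.6,-6,0],
  [-4.1,-0.7,-9,0],
  [-4.1,-0.7,-12,0],
  [-4.1,-0.7,-15,0],
  [-4.1,-0.7,-17,0],
  [-4.1,-0.7,-17.5,0],
  [-4.1,-0.7,-17.5,0],
  [-4.1,-0.7,-17.5,0],
])

```text
clock: 10.8
tcp_pos: [480.3, 280.1, 71.7]
tcp_rot: [2.209, 2.233, 0.002]
force: [0.0, -0.3, 0.6]
width: 51.3
gripper_force: 0.0
```

step_arm([
  [0,0,0,0],
  [0,0,0,0],
  [0,0,0,0],
  [0,0,0,0],
  [0,0,0,0],
], claw=0.1, squeeze=30)

```text
clock: 11.22
tcp_pos: [480.4, 280.7, 72.2]
tcp_rot: [2.208, 2.233, 0.004]
force: [0.2, 0.2, 5.6]
width: 32.8
gripper_force: 29.3
```

step_arm([
  [0,0,0.6,0],
  [0,0,2,0],
  [0,0,5,0],
  [0,0,8,0],
  [0,0,11,0],
  [0,0,14,0],
  [0,0,15,0],
])

```text
clock: 11.8
tcp_pos: [480.4, 280.7, 226.9]
tcp_rot: [2.208, 2.232, 0.01]
force: [-0.3, 0.3, 0.4]
width: 33.1
gripper_force: 30.1
```

Run:
```python
from h import *
import pickle
c,t=pickle.load(open("d2.pkl","rb"))
h=cv2.cvtColor(t["color"],cv2.COLOR_RGB2HSV)
m=((h[...,2]>205)&(h[...,1]>60)&(h[...,0]>12)&(h[...,0]<32)).astype(np.uint8); m[:180]=0;m[225:]=0;m[:,338:]*=1;m[:,:340]=0;m[:,410:]=0
n,l,s,ce=cv2.connectedComponentsWithStats(m)
for i in range(1,n):
    if s[i,4]>80:
        b=s[i]; print(b, onz(t,b[0]-.5,b[1]+b[3]-8,5)[:2].round(), onz(t,b[0]+b[2]-.5,b[1]+b[3]-8,5)[:2].round(),"bottom",onz(t,b[0]+b[2]/2,b[1]+b[3]-.5,5)[:2].round())
print(h[205,340:408,2].tolist())
```

```text
[345 180  18  39 517] [ 423. -175.] [ 422. -236.] bottom [ 397. -207.]
[364 195  17  24 340] [ 422. -240.] [ 422. -298.] bottom [ 397. -270.]
[340 211  38  14 143] [ 403. -158.] [ 402. -287.] bottom [ 377. -223.]
[193, 193, 185, 158, 175, 205, 208, 207, 228, 250, 250, 249, 249, 249, 249, 249, 249, 249, 249, 249, 250, 246, 204, 203, 205, 206, 228, 250, 250, 249, 249, 249, 249, 249, 249, 249, 249, 250, 251, 249, 182, 106, 148, 194, 207, 206, 207, 206, 203, 200, 201, 199, 197, 195, 195, 195, 192, 179, 124, 92, 130, 132, 131, 131, 131, 132, 132, 132]
```

Run:
```python
from h import *
import pickle
c,t=pickle.load(open("d2.pkl","rb"))
for u in (346,363.7,381.3,399): print(onz(t,u,205,15)[:2].round(1))
print(observe()["q"])
```

```text
[ 443.1 -178.6]
[ 442.6 -238.5]
[ 442. -298.]
[ 441.4 -357.8]
[ 4.83041293e-01 -1.46446790e-01  1.70820325e+00  5.22802574e-06
  1.57331182e+00  4.71966654e-01]
```

step_arm([
  [-0.1,-2,0,0],
  [-0.3,-5,0,0],
  [-0.5,-8.5,0,0],
  [-0.7,-12,0,0],
  [-1,-15.5,0,0],
  [-1.2,-19,0,0],
  [-1.4,-22.5,0,0],
  [-1.7,-26,0,0],
  [-2,-29.5,0,0],
  [-2.2,-33,0,0],
])

```text
clock: 12.63
tcp_pos: [456.9, -51.2, 221.4]
tcp_rot: [2.208, 2.233, 0.001]
force: [0.6, 0.6, -0.9]
width: 33.3
gripper_force: 30.1
```

step_arm([
  [-0.2,-3.5,0,0],
  [-0.5,-7,0,0],
  [-0.8,-10.5,0,0],
  [-1.1,-13.5,0,0],
  [-1.3,-15.2,0,0],
  [-1.3,-15.8,0,0],
  [-1.3,-15.8,0,0],
])

```text
clock: 13.22
tcp_pos: [444.3, -208.6, 220.8]
tcp_rot: [2.211, 2.231, 0.0]
force: [0.7, 0.3, -1.4]
width: 33.1
gripper_force: 30.1
```

Run:
```python
from h import *
o=observe(); print(o["clock"],o["tcp_pos"],o["width"],o["gripper_force"])
c=optics.read_camera("wrist"); save(c,"w4.png",s=1.5)
import pickle; pickle.dump(c,open("d4.pkl","wb"))
for n,p in dict(fenceA=(400,-238,15),fenceB=(400,-300,15),end=(394,-269,15)).items(): print(n,np.round(np.array(proj(c,p))*1.5))
```

```text
13.2167 [ 444.34819171 -208.60287511  220.78037507] 33.124207275915374 30.095854997634888
fenceA [322. 284.]
fenceB [325. 355.]
end [316. 320.]
```

View pics/w4.png

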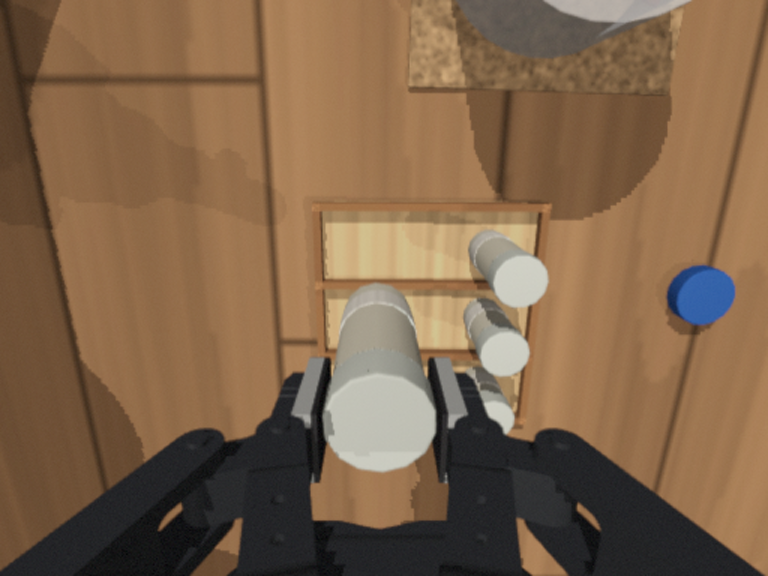

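Run:
```python
from h import *
import pickle
c=pickle.load(open("d4.pkl","rb"))
for p in [(318,207),(546,208),(322,285),(450,285),(325,354),(523,423)]: print(p,onz(c,p[0]/1.5,p[1]/1.5,15)[:2].round(1))
```

```text
(318, 207) [ 398.4 -177.6]
(546, 208) [ 570.3 -176.8]
(322, 285) [ 399.6 -239.1]
(450, 285) [ 501.1 -238.3]
(325, 354) [ 400.3 -299.4]
(523, 423) [ 572.8 -365.2]
```

step_arm([
  [0,0,-2,0],
  [0,0,-5,0],
  [0,0,-8,0],
  [0,0,-11,0],
  [0,0,-13.3,0],
  [0,0,-14.5,0],
  [0,0,-14.7,0],
  [0,0,-14.7,0],
])

```text
clock: 13.93
tcp_pos: [444.9, -207.1, 73.8]
tcp_rot: [-2.208, -2.235, -0.0]
force: [-0.2, -0.5, 0.2]
width: 33.2
gripper_force: 30.1
```

step_arm([
  [0,0,-0.2,0],
  [0,0,-0.3,0],
  [0,0,-0.3,0],
])

```text
clock: 14.18
tcp_pos: [445.0, -207.8, 71.3]
tcp_rot: [2.208, 2.233, 0.001]
force: [-0.4, -0.2, -0.2]
width: 33.0
gripper_force: 30.1
```

step_arm([
  [0,0,-0.1,0],
  [0,0,-0.2,0],
  [0,0,-0.2,0],
])

```text
clock: 14.43
tcp_pos: [445.0, -208.0, 69.3]
tcp_rot: [2.208, 2.233, 0.0]
force: [-1.6, -0.2, 5.6]
width: 33.2
gripper_force: 30.7
```

step_arm([
  [0,0,-0.1,0],
  [0,0,-0.2,0],
  [0,0,-0.2,0],
])

```text
clock: 14.68
tcp_pos: [445.5, -208.5, 69.2]
tcp_rot: [2.207, 2.231, 0.0]
force: [-8.3, 2.1, 26.5]
width: 33.4
gripper_force: 32.5
```

step_arm([
  [0,0,0.2,0],
  [0,0,0.2,0],
  [0,0,0.2,0],
  [0,0,0.2,0],
  [0,0,0.5,0],
  [0,0,2,0],
  [0,0,5,0],
  [0,0,8,0],
  [0,0,11,0],
  [0,0,13,0],
], claw=0.6)

```text
clock: 15.52
tcp_pos: [444.9, -207.8, 199.4]
tcp_rot: [2.208, 2.232, 0.001]
force: [-0.3, -1.2, 0.1]
width: 51.3
gripper_force: 0.0
```

step_arm([
  [0.5,2.5,0.5,0],
  [1.3,6,1,0],
  [2.1,9.5,1,0],
  [2.9,13,1,0],
  [3.7,16.5,1,0],
  [4.5,20,1,0],
  [5.3,23.5,1,0],
  [6.1,27,1,0],
  [6.9,30.5,1,0],
  [7.7,34,1,0],
])

```text
clock: 16.35
tcp_pos: [521.6, 134.3, 206.4]
tcp_rot: [2.209, 2.234, 0.0]
force: [-0.2, -0.6, 0.4]
width: 50.9
gripper_force: 0.0
```

step_arm([
  [0.8,3.5,0,0],
  [1.6,7,0,0],
  [2.3,10,0,0],
  [2.8,12.2,0,0],
  [2.8,12.5,-0.5,0],
  [2.8,12.5,-1,0],
])

```text
clock: 16.85
tcp_pos: [549.5, 258.5, 195.7]
tcp_rot: [-2.207, -2.235, 0.001]
force: [0.5, 0.3, 0.8]
width: 51.3
gripper_force: 0.0
```

Run:
```python
from h import *
import pickle
c=optics.read_camera("wrist"); t=optics.read_camera("top"); pickle.dump((c,t),open("d5.pkl","wb"))
o=observe(); print(o["clock"],o["tcp_pos"],o["width"])
for u,v,a,b in caps(c,(120,60,400,300),200):
    if b<60: print(round(u),round(v),round(a),round(b),"short",onz(c,u,v,68)[:2].round(1),"med",onz(c,u,v,84)[:2].round(1))
```

```text
16.95 [549.10588847 256.71052098 194.99169617] 51.39303421882279
254 191 35 36 short [550.5 252.2] med [550.4 257.3]
237 104 37 39 short [535.8 329.2] med [536.5 329.6]
```

step_arm([
  [0.1,0,-3,0],
  [0.1,0,-6,0],
  [0.1,0,-9,0],
  [0.1,0,-12,0],
  [0.1,0,-13.7,0],
  [0.1,0,-14,0],
  [0.1,0,-14,0],
])

```text
clock: 17.53
tcp_pos: [550.3, 256.2, 55.9]
tcp_rot: [-2.21, -2.232, 0.002]
force: [0.6, -0.4, 0.1]
width: 51.3
gripper_force: 0.0
```

step_arm([
  [0,0,0,0],
  [0,0,0,0],
  [0,0,0,0],
  [0,0,0,0],
  [0,0,0,0],
], claw=0.1)

```text
clock: 17.95
tcp_pos: [551.4, 257.6, 58.4]
tcp_rot: [2.208, 2.233, 0.004]
force: [-1.0, -1.6, 8.2]
width: 32.9
gripper_force: 30.1
```

step_arm([
  [0,0,0.6,0],
  [0,0,2,0],
  [0,0,5,0],
  [0,0,8,0],
  [0,0,11,0],
  [0,0,14,0],
  [0,0,16.5,0],
  [0,0,16.5,0],
])

```text
clock: 18.62
tcp_pos: [551.8, 257.9, 229.0]
tcp_rot: [2.207, 2.231, 0.012]
force: [1.4, -0.5, 0.3]
width: 33.0
gripper_force: 30.0
```

step_arm([
  [-0.4,-2,0,0],
  [-1.1,-5.5,0,0],
  [-1.8,-9,0,0],
  [-2.5,-12.5,0,0],
  [-3.2,-16,0,0],
  [-3.9,-19.5,0,0],
  [-4.6,-23,0,0],
  [-5.3,-26.5,0,0],
  [-6,-30,0,0],
  [-6.8,-33.5,0,0],
])

```text
clock: 19.45
tcp_pos: [481.8, -79.2, 222.5]
tcp_rot: [2.208, 2.233, 0.001]
force: [0.7, -0.4, -0.4]
width: 33.0
gripper_force: 30.0
```

step_arm([
  [-0.7,-3.5,0,0],
  [-1.4,-7,0,0],
  [-2.1,-10.5,0,0],
  [-2.8,-14,0,0],
  [-3.4,-17,0,0],
  [-3.7,-18.7,0,0],
  [-3.8,-19.2,0,0],
  [-3.8,-19.2,0,0],
  [-3.8,-19.2,0,0],
])

```text
clock: 20.2
tcp_pos: [444.6, -269.2, 221.7]
tcp_rot: [2.209, 2.233, 0.001]
force: [0.3, 0.3, -0.7]
width: 33.1
gripper_force: 30.0
```

step_arm([
  [0,0,-2,0],
  [0,0,-5,0],
  [0,0,-8,0],
  [0,0,-11,0],
  [0,0,-14,0],
  [0,0,-15.7,0],
  [0,0,-16.2,0],
  [0,0,-16.2,0],
  [0,0,-16.2,0],
])

```text
clock: 20.95
tcp_pos: [445.3, -269.3, 60.7]
tcp_rot: [2.207, 2.234, 0.001]
force: [0.1, -0.2, 0.0]
width: 32.8
gripper_force: 30.0
```

step_arm([
  [0,0,-0.1,0],
  [0,0,-0.2,0],
  [0,0,-0.2,0],
])

```text
clock: 21.2
tcp_pos: [444.9, -269.8, 58.2]
tcp_rot: [2.208, 2.233, 0.0]
force: [-0.5, -0.6, -0.9]
width: 33.3
gripper_force: 30.0
```

step_arm([
  [0,0,-0.1,0],
  [0,0,-0.2,0],
  [0,0,-0.2,0],
])

```text
clock: 21.45
tcp_pos: [444.7, -269.8, 55.5]
tcp_rot: [2.209, 2.233, 0.0]
force: [0.3, -0.3, -0.4]
width: 33.2
gripper_force: 30.1
```

step_arm([
  [0,0,-0.1,0],
  [0,0,-0.1,0],
  [0,0,-0.1,0],
])

```text
clock: 21.7
tcp_pos: [444.8, -270.1, 55.3]
tcp_rot: [2.209, 2.233, -0.0]
force: [-2.8, 0.7, 9.8]
width: 33.1
gripper_force: 31.0
```

step_arm([
  [0,0,0,0],
  [0,0,0,0],
  [0,0,0,0],
  [0,0,0,0],
  [0,0,0.5,0],
  [0,0,2,0],
  [0,0,5,0],
  [0,0,8,0],
  [0,0,11,0],
  [0,0,14,0],
], claw=0.6)

```text
clock: 22.53
tcp_pos: [444.4, -269.5, 196.1]
tcp_rot: [2.209, 2.234, 0.0]
force: [0.2, -0.8, -0.3]
width: 51.6
gripper_force: 0.0
```

step_arm([
  [0.3,2.5,0.5,0],
  [0.9,6,1,0],
  [1.4,9.5,1,0],
  [2,13,1,0],
  [2.5,16.5,1,0],
  [3,20,1,0],
  [3.6,23.5,1,0],
  [4.1,27,1,0],
  [4.6,30.5,1,0],
  [5.2,34,1,0],
])

```text
clock: 23.37
tcp_pos: [496.4, 72.2, 204.9]
tcp_rot: [2.209, 2.233, 0.001]
force: [0.8, -0.5, 0.9]
width: 51.4
gripper_force: 0.0
```

step_arm([
  [0.5,3.5,0,0],
  [1,7,0,0],
  [1.6,10.5,0,0],
  [2.1,14,0,0],
  [2.6,17.5,0,0],
  [3.1,20.5,0,0],
  [3.7,23.5,0,0],
  [3.9,25.5,0,0],
  [3.9,25.9,0,0],
  [3.9,25.9,0,0],
])

```text
clock: 24.2
tcp_pos: [535.3, 330.3, 204.1]
tcp_rot: [-2.207, -2.235, 0.001]
force: [-0.5, -0.2, 0.4]
width: 51.5
gripper_force: 0.0
```

step_arm([
  [0,-0.1,-3,0],
  [0,-0.1,-6,0],
  [0,-0.1,-9,0],
  [0,-0.1,-12,0],
  [0,-0.1,-15,0],
  [0,-0.1,-16.2,0],
  [0,-0.1,-16.5,0],
  [0,-0.1,-16.5,0],
])

```text
clock: 24.87
tcp_pos: [535.8, 327.8, 39.8]
tcp_rot: [-2.21, -2.233, 0.0]
force: [-0.2, -0.3, 0.2]
width: 51.0
gripper_force: 0.0
```

step_arm([
  [0,0,0,0],
  [0,0,0,0],
  [0,0,0,0],
  [0,0,0,0],
  [0,0,0,0],
], claw=0.1)

```text
clock: 25.28
tcp_pos: [536.5, 328.8, 41.6]
tcp_rot: [2.208, 2.233, 0.005]
force: [-1.1, -1.2, 8.5]
width: 32.9
gripper_force: 29.7
```

step_arm([
  [0,0,0.6,0],
  [0,0,2,0],
  [0,0,5,0],
  [0,0,8,0],
  [0,0,11,0],
  [0,0,14,0],
  [0,0,17,0],
  [0,0,17,0],
])

```text
clock: 25.95
tcp_pos: [536.9, 329.1, 218.0]
tcp_rot: [2.207, 2.232, 0.014]
force: [0.5, 0.8, 1.1]
width: 33.1
gripper_force: 30.0
```

step_arm([
  [-0.3,-2,0,0],
  [-0.8,-5.5,0,0],
  [-1.3,-9,0,0],
  [-1.8,-12.5,0,0],
  [-2.2,-16,0,0],
  [-2.7,-19.5,0,0],
  [-3.2,-23,0,0],
  [-3.7,-26.5,0,0],
  [-4.2,-30,0,0],
  [-4.6,-33.5,0,0],
])

```text
clock: 26.78
tcp_pos: [488.9, -8.2, 210.8]
tcp_rot: [2.208, 2.233, 0.002]
force: [0.2, 0.2, -0.1]
width: 33.0
gripper_force: 30.0
```

step_arm([
  [-0.5,-3.6,0,0],
  [-1,-7.2,0,0],
  [-1.5,-10.8,0,0],
  [-2,-14.4,0,0],
  [-2.5,-18,0,0],
  [-3,-21.6,0,0],
  [-3.5,-25.2,0,0],
  [-4,-28.8,0,0],
  [-4.4,-31.5,0,0],
  [-4.5,-32.5,0,0],
])

```text
clock: 27.62
tcp_pos: [443.6, -334.8, 210.4]
tcp_rot: [2.211, 2.23, -0.001]
force: [0.1, 0.9, -0.2]
width: 33.5
gripper_force: 30.0
```

step_arm([
  [0,0,-1,0],
  [0,0,-4,0],
  [0,0,-7,0],
  [0,0,-10,0],
  [0,0,-13,0],
  [0,0,-15.3,0],
  [0,0,-16.1,0],
  [0,0,-16.3,0],
  [0,0,-16.3,0],
])

```text
clock: 28.37
tcp_pos: [445.0, -331.2, 47.1]
tcp_rot: [2.208, 2.234, 0.0]
force: [-0.2, 0.3, -0.5]
width: 33.2
gripper_force: 30.0
```

step_arm([
  [0,0,-0.3,0],
  [0,0,-0.5,0],
  [0,0,-0.6,0],
  [0,0,-0.6,0],
])

```text
clock: 28.7
tcp_pos: [444.8, -331.8, 40.7]
tcp_rot: [2.209, 2.233, 0.0]
force: [0.5, 0.9, -0.6]
width: 33.2
gripper_force: 30.0
```

step_arm([
  [0,0,-0.1,0],
  [0,0,-0.2,0],
  [0,0,-0.2,0],
])

```text
clock: 28.95
tcp_pos: [444.7, -331.9, 38.7]
tcp_rot: [2.209, 2.233, -0.0]
force: [-0.5, 0.5, 1.9]
width: 33.1
gripper_force: 30.2
```

step_arm([
  [0,0,-0.1,0],
  [0,0,-0.1,0],
  [0,0,-0.1,0],
])

```text
clock: 29.2
tcp_pos: [444.8, -332.2, 38.6]
tcp_rot: [2.208, 2.233, -0.0]
force: [-5.4, 1.3, 13.4]
width: 32.8
gripper_force: 31.2
```

Seated. I release, rise, and check.

step_arm([
  [0,0,0.1,0],
  [0,0,0.1,0],
  [0,0,0.1,0],
  [0,0,0.1,0],
  [0,0,0.5,0],
  [0,0,2,0],
  [0,0,5,0],
  [0,0,8,0],
  [0,0,11,0],
  [0,0,14,0],
], claw=0.6)

```text
clock: 30.03
tcp_pos: [444.4, -331.5, 179.0]
tcp_rot: [2.209, 2.234, 0.0]
force: [0.6, -0.0, -0.2]
width: 51.1
gripper_force: 0.0
```

step_arm([
  [0,-3,2,0],
  [0,-6.5,4,0],
  [0,-10,5,0],
  [0,-13.5,5,0],
  [0,-16,5,0],
  [0,-16,5,0],
])

```text
clock: 30.53
tcp_pos: [443.8, -495.3, 226.5]
tcp_rot: [-2.211, -2.23, 0.001]
force: [-0.5, 0.2, -0.9]
width: 51.1
gripper_force: 0.0
```

Run:
```python
from h import *
o=observe(); print(o["clock"],o["tcp_pos"],o["force"])
a=optics.read_camera("wrist")["color"]; b=optics.read_camera("scene")["color"][160:340,100:350]
im=np.vstack([cv2.resize(a,(440,330)),cv2.resize(b,(440,316))])[:,:,::-1]; cv2.imwrite("pics/end.png",cv2.resize(im,(408,599)))
```

```text
30.5333 [ 443.79377848 -495.30820947  226.52425653] [-0.4762975   0.16011259 -0.91994038]
```

View pics/end.png

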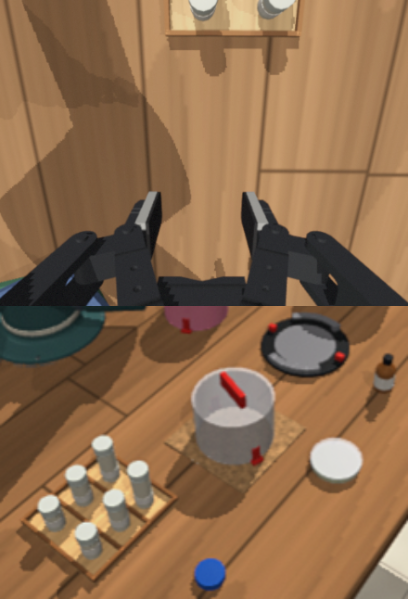

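The picture shows each jar upright beside its same-height mate (tall at 103,455, medium at 77,483, short at 50,512). The cover stands upright on the mat (233,415), and the dish, bottle and blue cap have not been moved.

```bash
python3 -c "
from cell import close_job
print(close_job())"
```

```text
the job is handed in; nothing more can be done
None
```

The job is handed in after about 31 s of the 72 s allowed: in the last picture the cover stands upright on the cork mat and each sample jar stands in the tray row of its own height; the hand-in gave no verdict.

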